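# Hover the detector head over a seated phosphor sample

### The arm

A 6-joint arm with a two-finger parallel gripper is mounted at the origin on the work surface. World frame = base frame: x ahead of the robot, y to its left, z up, the work surface at z = 0. Lengths are in m, angles in rad, forces in N, time in s.
With the tool pointing down it reaches from about 0.275 to 0.875 m from the base axis. Payload 12.5 kg.
Tool frame: the origin (TCP) lies at the very end of the fingers, on their centre line; the grasp point (between the pads) lies behind it (robot.hold_point_z is the z of the grasp point in the tool frame, in m); z points along the fingers, y is the line along which they close (so a half turn about z gives the same grasp; the last joint's range is limited). The gripper opens to 85 mm and grips with 20 to 120 N. Pads are 22 mm wide; open, the fingers measure 114 mm over their backs; the gripper's body (76 mm by 85 mm) begins 54 mm behind the grasp point. The pads swing forward as they close: fully open they stand 13 mm farther back than shut.
Start: joints at [-1.286, 0.351, 1.652, -0, 1.139, -0.085], TCP at [0.199, -0.513, 0.231] pointing down, gripper open.
Joint ranges: [-2.75, 2.75], [-0.79, 2.1], [0.01, 2.65], [-1.57, 4.71], [0.07, 3.14], [-2.87, 2.87]. Speed limits (rad/s): [2.22, 2.22, 2.79, 3.14, 3.14, 3.14].

### API

Orientations are given as a 3x3 rotation matrix whose columns are the frame's x, y, z axes.
In Python, from cell import robot gives the robot as it stands.
- The arm moves only by the shell command python3 -m crank 'ROWS' [FORCE]. ROWS is a JSON object of lists of equal length, an entry for each row: "travel": the shift along the tool's x, y, z in m, a list of three; "angular": the turn, a rotation vector about the tool's x, y, z in degrees, a list of three; "claw": the opening, from -1 (shut) to 1 (fully open). A call has exactly 10 rows; each row is the pose to reach, as a shift and turn from the pose commanded when the call began, along the tool's axes at that moment; what a row does not reach only later rows make up. A row lasts 1/8 s, in which the tool goes at most 62.5 mm and 10.7 degrees, less where a joint would pass 70% of its speed; a pose out of reach is approached as far as the arm can. A call with a gripper value outside its range is refused whole. The fingers move at their own pace and stop on an object; FORCE is the grip in N (left out, the last holds). Time passes only in rows, so rows that repeat a pose let the fingers close, or fill a call up. It gives the time, the measured TCP pose, the force, the opening and the grip force at its end, in the units of the state.
- robot.read_state(): the state, without advancing time (a new reading comes with each control period).
- robot.grab_frame(name): name is "scene" or "side" or "wrist"; returns a dict with "img" (420x560x3 uint8, red, green, blue), "camera_matrix" (3x3 intrinsics, pixels), "position" and "orientation" of the camera in the world; the wrist camera has in their place "T_tool_cam" (4x4, takes a point from camera to tool coordinates, whose origin is the TCP and whose axes are the flange's). Camera axes: x right, y up, looking along -z (the intrinsics and any distortion apply to the point x, -y, -z); pixel columns grow to the right and rows downward; lengths in m; the calibration is good to about 2 mm. A picture is of the moment at which its call begins: read the wrist's pose just before it. There is no depth.
- robot.close_job(): hands the job in; it is judged then, once.
The state is a dict: "time": time; "joints": joint angles; "qd": joint speeds; "tau": joint torques, N m; "eef_pos": TCP position; "tcp_rot": TCP orientation; "force": force on the tool from outside, world axes, zero at the start; "ft_torque": the same for the moment, N m; "opening": finger opening in m; "grip_force": force on a finger pad.
Only numpy, scipy, OpenCV 4.12 (cv2) and the standard library are available. Lean on these libraries where they do the work, as an engineer would, in place of code of your own. Each camera call takes 0.05 s, during which the arm holds its last target. There are 200 camera calls.

### The job

Take the sample holder from the blue foam pad and seat it flat, green side up and fully down in the pocket of the dark measuring stage (either way round), and let go of it. Then pick up the orange-gripped detector head, carry it over the top edge of the light screen and hold it still and upright about 10 mm above the holder, centred, its rectangular hood in line with the holder and touching neither holder nor stage; finish while still holding it there. Do not bump the light screen, and leave the jars, calculator, mouse and spatula where they are.

Things in the scene. Friction and masses are not known exactly. Their poses are not given: they have to be found in the camera images.
- stage: measuring stage: dark steel block fixed to the bench, 130 (x) x 110 (y) x 30 mm high, with a rectangular pocket in the middle of its top: 67 (x) x 47 (y) mm, 10 mm deep, white floor, mouth chamfered, so the pocket floor is 20 mm above the block's underside. Origin: centre of its underside, on the bench. x along the pocket's long side, z up
- plate: sample holder: loose flat aluminium block, 64 (x) x 44 (y) x 26 mm thick, about 0.15 kg, with a black inlay and a round pale green sample in its top face. Starts flat on the foam pad, green side up; seated it stands 16 mm proud of the stage, so hold it by the upper 14 mm or so of its long sides (44 mm apart). Origin: centre of its underside; x along its long side, z up
- plate_top (a point): centre of the top face of the sample holder, 26 mm above its origin, axes as the holder
- head: cordless detector head, loose, 0.25 kg: black rectangular hood, 64 (x) x 44 (y) x 30 mm high, its flat underside the measuring mouth; on it an orange grip, 44 (x) x 30 (y) mm, from 30 to 90 mm above the mouth (black cap to 94 mm). Starts standing mouth down on the foam pad. Pinch the grip across its 30 mm width. Origin: centre of the mouth; x along the hood's long side, z up
- screen: light screen fixed upright on the bench: blue panel in an aluminium frame, 334 (x) x 12 (y) mm and 130 mm high, with feet reaching 35 mm to both sides at its two ends. It stands between the stage and the foam pad. Origin: centre of its underside; x along the panel, y across it
- pad: blue foam pad fixed to the bench, 250 (x) x 120 (y) x 8 mm thick (firm), on which the holder (at its -x half) and the head (at its +x half) start. Origin: centre of its underside. It is on the left or the right of the screen, the stage on the other side
- jar_a: bystander: clear sample jar with a white lid, 58 mm diameter, 100 mm tall, standing beside the stage. Origin: centre of its underside
- jar_b: bystander: clear sample jar with a white lid, 54 mm diameter, 85 mm tall, standing beside the foam pad. Origin: centre of its underside
- jar_c: bystander: clear sample jar with a white lid, 62 mm diameter, 120 mm tall, standing beyond the far end of the screen. Origin: centre of its underside
- calculator: bystander: grey pocket calculator lying flat, 120 x 75 x 13 mm. Origin: centre of its underside
- mouse: bystander: black computer mouse, 100 x 58 x 30 mm. Origin: centre of its underside
- spatula: bystander: laboratory spatula lying flat, about 170 mm long. Origin on its underside
There are look-alikes about, which are no part of the job. There is more than one size of the plate; the one meant has the size given above.

How it is judged:
By the outcome, as a careful person would: the job done as asked, in the order asked, and still so for the second after the job is handed in, while the arm keeps its last pose, push and grip.
It also fails if it takes over 70 s, if anything falls off the work surface, if the arm or the gripper's body presses on something with over 40 N, if the wrist force passes 120 N, or if a joint passes its speed limit or range.

## Working session

There is one attempt and no reset: what is moved stays moved. The work goes in short steps, Python scripts to look and compute and a shell command to move; the robot and the scene stay as the last step left them, time stands still between calls to the robot, and variables do not carry over. Pictures are saved under pics/ and viewed, at most 10 in all, crops included, and the job is handed in when it is done.

```bash
ls; mkdir -p pics; python3 - <<'E'
from cell import robot
import cv2,json
for n in("scene","side"):
    f=robot.grab_frame(n);cv2.imwrite(f"pics/{n}0.png",f["img"][:,:,::-1]);print(n,f["camera_matrix"],f["position"],f["orientation"],[k for k in f if k not in("img",)],f.get("distortion"))
s=robot.read_state();print(s, robot.hold_point_z)
E
```

```text
pics
scene [[481.4100187    0.         272.66328688]
 [  0.         481.4100187  217.70698376]
 [  0.           0.           1.        ]] [1.10283114 0.64883107 1.32516804] [[-0.7521197  -0.54177775  0.37522371]
 [ 0.65902512 -0.61948189  0.42653028]
 [ 0.00135968  0.56808367  0.82296968]] ['camera_matrix', 'position', 'orientation'] None
side [[399.77493312   0.         278.32770953]
 [  0.         399.77493312 213.21077994]
 [  0.           0.           1.        ]] [ 0.52481361 -0.83190245  0.93757099] [[ 0.99870794  0.04702813 -0.0192562 ]
 [-0.04745487  0.72751523 -0.68444841]
 [-0.01817915  0.68447786  0.72880696]] ['camera_matrix', 'position', 'orientation'] None
{'time': 0.1, 'joints': array([-1.28559921e+00,  3.51163278e-01,  1.65233073e+00, -5.63593648e-06,
        1.13910356e+00, -8.46242084e-02]), 'qd': array([-0.00104115, -0.00035102, -0.00121506,  0.00183561, -0.00120235,
       -0.00057722]), 'tau': array([ 9.26820867e-04, -5.06835115e+01, -2.91877753e+01, -1.28361753e-04,
        2.61467925e-03,  1.57420845e-05]), 'eef_pos': array([ 0.19872668, -0.51253757,  0.23083387]), 'tcp_rot': array([[ 9.32391099e-01,  3.61450903e-01, -2.87640923e-04],
       [ 3.61451009e-01, -9.32390605e-01,  9.62880353e-04],
       [ 7.98402790e-05, -1.00174917e-03, -9.99999495e-01]]), 'force': array([0.59199923, 0.21735391, 0.81774569]), 'ft_torque': array([-0.00946145,  0.00506098,  0.00676998]), 'grip_force': 0.0, 'opening': 0.08504437133181694} -0.0187
```

View pics/scene0.png

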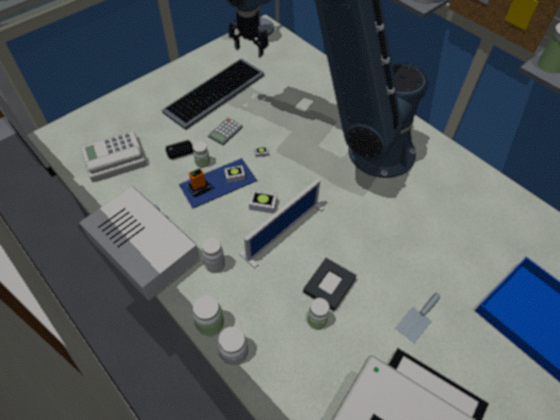

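View pics/side0.png

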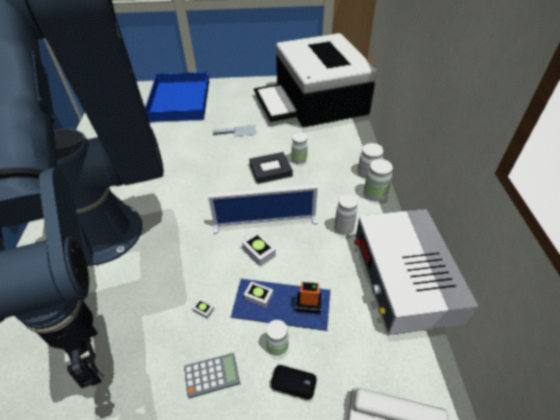

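Candidates for the holder in side view: on the pad at (258,293); a larger one beside the screen at (258,248), not on the pad; a small one at (203,307). The description says the one on the foam pad (258,293), next to the orange-gripped head at (310,297). The stage with its white pocket floor is at (270,167), and the screen stands between the pad and the stage. I'll write a localisation helper and check the choice in a crop.

```bash
cat > h.py <<'E'
from cell import robot
import cv2,numpy as np
def cam(n):
    s=robot.read_state();f=robot.grab_frame(n)
    K=np.array(f["camera_matrix"])
    if n=="wrist":
        T=np.eye(4);T[:3,:3]=s["tcp_rot"];T[:3,3]=s["eef_pos"];T=T@np.array(f["T_tool_cam"])
        p,R=T[:3,3],T[:3,:3]
    else: p,R=np.array(f["position"]),np.array(f["orientation"])
    return f["img"],K,p,R
def ray(c,uv,z):
    _,K,p,R=c
    d=R@(np.diag([1,-1,-1])@np.linalg.inv(K)@np.r_[uv,1.])
    return p+d*(z-p[2])/d[2]
def proj(c,X):
    _,K,p,R=c
    q=K@np.diag([1,-1,-1])@R.T@(np.atleast_2d(X)-p).T
    return (q[:2]/q[2]).T
E
python3 - <<'E'
from h import *
c=cam("side");d=cam("scene")
for n,uv,z,uv2 in [("plate",(258,293),.034,(235,173)),("headtop",(310,288),.102,(196,174)),("stage",(270,167),.02,(330,283)),("padTL",(238,281),.008,0),("padTR",(330,288),.008,0),("padBL",(233,318),.008,0),("padBR",(327,327),.008,0),("scrL",(213,192),.13,(318,186)),("scrR",(316,190),.13,(248,238)),("big",(258,246),.026,0),("jarb",(277,327),.085,(201,146)),("jara",(300,139),.1,(319,303)),("jarc",(347,202),.12,0)]:
    print(n,ray(c,uv,z).round(3),ray(d,uv2,z).round(3) if uv2 else "")
a=cv2.resize(c[0][180:340,190:340],None,fx=2.66,fy=2.66,interpolation=2)
b=cv2.resize(d[0][150:325,170:365],None,fx=2.05,fy=2.05,interpolation=2)
o=np.zeros((430,800,3),np.uint8);o[:a.shape[0],:a.shape[1]]=a;o[:b.shape[0],400:400+b.shape[1]]=b[:,:400]
cv2.imwrite("pics/crop.png",o[:,:,::-1])
w=robot.grab_frame("wrist");print(w["camera_matrix"],w["T_tool_cam"])
E
```

```text
plate [ 0.482 -0.266  0.034] [ 0.488 -0.249  0.034]
headtop [ 0.612 -0.302  0.102] [ 0.62  -0.283  0.102]
stage [0.53  0.256 0.02 ] [0.535 0.266 0.02 ]
padTL [ 0.426 -0.208  0.008] 
padTR [ 0.676 -0.245  0.008] 
padBL [ 0.416 -0.32   0.008] 
padBR [ 0.653 -0.358  0.008] 
scrL [0.359 0.024 0.13 ] [0.37  0.032 0.13 ]
scrR [0.661 0.012 0.13 ] [0.66  0.036 0.13 ]
big [ 0.484 -0.103  0.026] 
jarb [ 0.527 -0.391  0.085] [ 0.525 -0.387  0.085]
jara [0.639 0.303 0.1  ] [0.636 0.313 0.1  ]
jarc [ 0.745 -0.033  0.12 ] 
[[299.50141399   0.         278.6429641 ]
 [  0.         299.50141399 206.71365657]
 [  0.           0.           1.        ]] [[-1.43471627e-04  9.65667083e-01  2.59782727e-01  6.55054576e-02]
 [ 9.99999930e-01  4.87976365e-05  3.70884344e-04 -3.77337599e-04]
 [ 3.45474019e-04  2.59782762e-01 -9.65667022e-01 -1.43382542e-01]
 [ 0.00000000e+00  0.00000000e+00  0.00000000e+00  1.00000000e+00]]
```

View pics/crop.png

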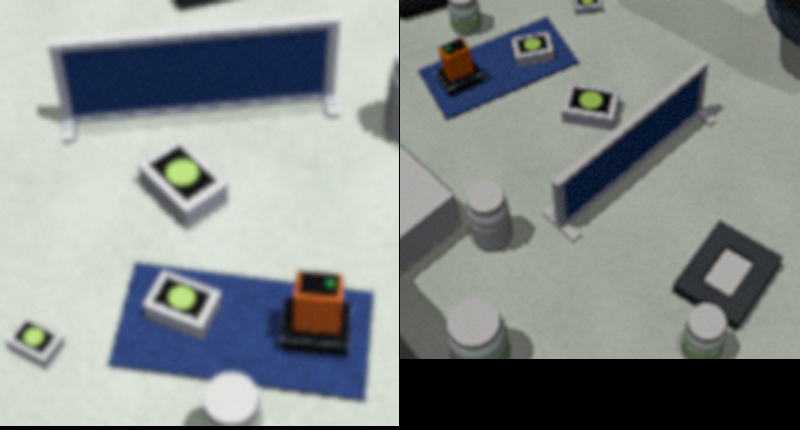

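The crop confirms it: the holder is on the blue pad's left half, with the head on the right half. The look-alikes (a bigger one by the screen, a smaller one on the bench at left) are off the pad. Next I move above the pad to measure with the wrist camera.

```bash
python3 -m crank '{"travel":[[0.05,-0.01,0],[0.1,-0.02,0],[0.15,-0.03,0],[0.2,-0.04,0],[0.25,-0.05,0],[0.3,-0.06,0],[0.35,-0.075,0],[0.4,-0.085,0],[0.42,-0.09,0],[0.42,-0.09,0]],"angular":[[0,0,4],[0,0,8],[0,0,12],[0,0,16],[0,0,20],[0,0,24],[0,0,28],[0,0,31],[0,0,31],[0,0,31]],"claw":[1,1,1,1,1,1,1,1,1,1]}' 30
python3 - <<'E'
from h import *
c=cam("wrist");np.save("w1.npy",np.array(c,dtype=object),allow_pickle=True)
cv2.imwrite("pics/w1.png",cv2.resize(c[0],None,fx=1.42,fy=1.42,interpolation=2)[:,:,::-1])
E
```

```text
time: 1.5
eef_pos: [0.5582, -0.2766, 0.2309]
tcp_rot: [[0.986, -0.168, -0.001], [-0.168, -0.986, 0.0], [-0.001, -0.0, -1.0]]
force: [0.3, -0.4, 1.0]
opening: 0.0854
grip_force: 0.0
```

View pics/w1.png

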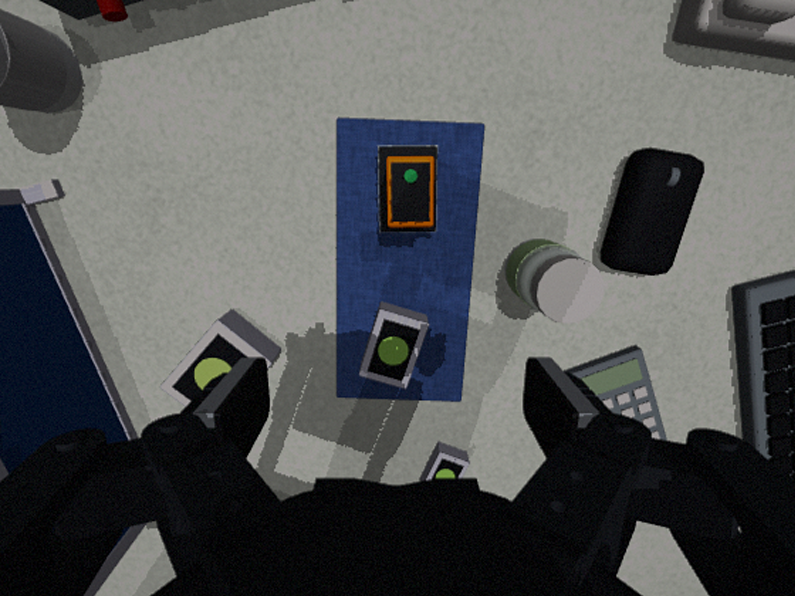

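The wrist view (1.42x) shows the holder's top face near (395,347), about 20° off the image axis, and the head at (410,190), with the look-alikes off the pad. Next is an enlarged crop for exact corners.

```bash
python3 - <<'E'
from h import *
c=np.load("w1.npy",allow_pickle=True)
i=c[0]
a=cv2.resize(i[205:280,245:310],None,fx=6,fy=6,interpolation=2)
b=cv2.resize(i[95:170,258:318],None,fx=6,fy=6,interpolation=2)
o=np.hstack([a,b]).astype(float);o=(255*(o/255)**.6).astype(np.uint8)
for k in range(0,o.shape[1],60): cv2.putText(o,str(k),(k,8),0,.3,(255,255,0))
for k in range(60,450,60): cv2.putText(o,str(k),(0,k),0,.3,(255,255,0))
print(o.shape);cv2.imwrite("pics/w1c.png",o[:,:,::-1])
E
```

```text
(450, 750, 3)
```

View pics/w1c.png

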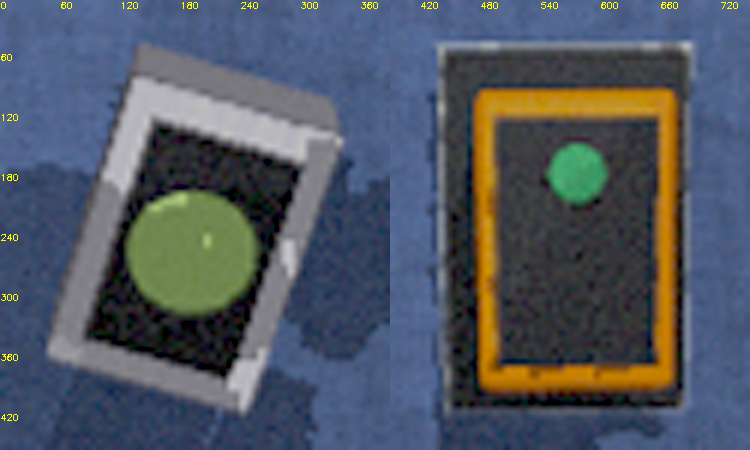

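```bash
cat >> h.py <<'E'
from scipy.optimize import least_squares
def fit(c,uv,size,z,yaw0,x0):
    uv=np.array(uv,float);L,W=size
    loc=np.array([[L,W],[L,-W],[-L,-W],[-L,W]])/2   # order: +x+y,+x-y,-x-y,-x+y
    def X(p):
        r=np.array([[np.cos(p[2]),-np.sin(p[2])],[np.sin(p[2]),np.cos(p[2])]])
        return np.c_[loc@r.T+p[:2],np.full(4,z)]
    s=least_squares(lambda p:(proj(c,X(p))-uv).ravel(),[*x0,yaw0])
    print("fit",s.x[:2].round(4),"yaw",np.degrees(s.x[2]).round(2),"rms px",np.sqrt((s.fun**2).mean()).round(2))
    return s.x
E
python3 - <<'E'
from h import *
c=np.load("w1.npy",allow_pickle=True)
f=lambda P,ox,oy,sx=0:(np.array(P)-[sx,0]+.5)/6-.5+[ox,oy]
p=fit(c,f([(135,78),(343,140),(243,412),(47,355)],245,205),(.064,.044),.034,-.4,(.48,-.26))
g=fit(c,f([(473,88),(678,90),(676,392),(478,392)],258,95,390),(.044,.030),.098,-.2,(.61,-.29))
hd=fit(c,f([(440,45),(690,43),(684,407),(445,409)],258,95,390),(.064,.044),.038,-.2,(.61,-.29))
s=robot.read_state();R=s["tcp_rot"];t=s["eef_pos"];yw=np.degrees(np.arctan2(R[1,0],R[0,0]))
print(yw,"to plate, tool axes",(R.T@(np.r_[p[:2],.034]-t)).round(4),"turn",round(yw-np.degrees(p[2]),2))
print(s["joints"].round(2))
E
```

```text
fit [ 0.4835 -0.2607] yaw -27.39 rms px 0.42
fit [ 0.6133 -0.2947] yaw -9.26 rms px 0.21
fit [ 0.6139 -0.2946] yaw -9.33 rms px 0.16
-9.7493517215682 to plate, tool axes [-0.0755 -0.0038  0.1971] turn 17.64
[-0.54  0.48  1.45 -0.    1.21  1.2 ]
```

```bash
python3 -m crank '{"travel":[[-0.025,-0.001,0.02],[-0.05,-0.003,0.05],[-0.0755,-0.0038,0.08],[-0.0755,-0.0038,0.11],[-0.0755,-0.0038,0.14],[-0.0755,-0.0038,0.165],[-0.0755,-0.0038,0.185],[-0.0755,-0.0038,0.2],[-0.0755,-0.0038,0.211],[-0.0755,-0.0038,0.211]],"angular":[[0,0,6],[0,0,12],[0,0,17.6],[0,0,17.6],[0,0,17.6],[0,0,17.6],[0,0,17.6],[0,0,17.6],[0,0,17.6],[0,0,17.6]],"claw":[1,1,1,1,1,1,1,1,1,1]}' 30
python3 -m crank '{"travel":[[0,0,0],[0,0,0],[0,0,0],[0,0,0],[0,0,0],[0,0,0],[0,0,0],[0,0,0],[0,0,0],[0,0,0]],"angular":[[0,0,0],[0,0,0],[0,0,0],[0,0,0],[0,0,0],[0,0,0],[0,0,0],[0,0,0],[0,0,0],[0,0,0]],"claw":[-1,-1,-1,-1,-1,-1,-1,-1,-1,-1]}' 45
python3 - <<'E'
from h import *
c=cam("wrist")
cv2.imwrite("pics/w2.png",cv2.resize(c[0],None,fx=1.42,fy=1.42,interpolation=2)[:,:,::-1])
E
```

```text
time: 2.8
eef_pos: [0.4837, -0.2606, 0.0199]
tcp_rot: [[0.888, -0.461, -0.001], [-0.461, -0.888, 0.0], [-0.001, -0.0, -1.0]]
force: [0.3, -0.1, -0.4]
opening: 0.0854
grip_force: 0.0
time: 4.05
eef_pos: [0.4845, -0.2606, 0.0211]
tcp_rot: [[0.888, -0.46, 0.001], [-0.46, -0.888, -0.0], [0.001, 0.0, -1.0]]
force: [-1.4, 0.9, 6.6]
opening: 0.0427
grip_force: 46.3
```

View pics/w2.png

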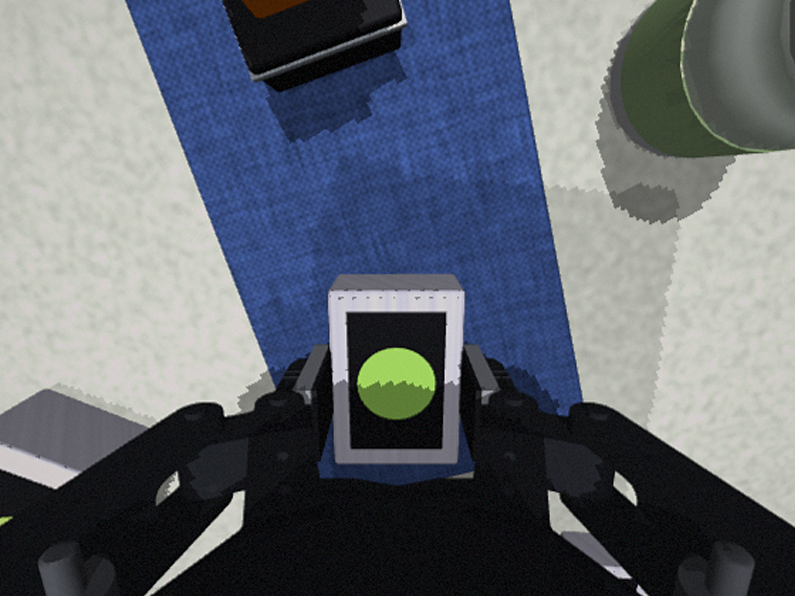

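The holder is gripped: its top face runs from (329,291) to (458,464), it sits square between the fingers and the opening is 43 mm. Next I lift it, carry it over the screen and stop short of the stage to look.

```bash
python3 - <<'E'
from h import *
c=cam("wrist")
s=robot.read_state();R=s["tcp_rot"];t=s["eef_pos"]
uv=(np.array([(329.5,291),(464.5,291),(458.5,464),(335,464)])+.5)/1.42-.5
p=fit(c,uv,(.064,.044),.034,-.48,(.484,-.26))
print("plate centre in tool",(R.T@(np.r_[p[:2],.034]-t)).round(4),"yaw rel",np.degrees(p[2]-np.arctan2(R[1,0],R[0,0])).round(2))
E
python3 -m crank '{"travel":[[0,0,-0.03],[0,0,-0.075],[0,0,-0.12],[0,0,-0.165],[0,0,-0.21],[-0.02,-0.03,-0.22],[-0.05,-0.075,-0.22],[-0.08,-0.12,-0.22],[-0.11,-0.165,-0.22],[-0.14,-0.2125,-0.22]],"angular":[[0,0,0],[0,0,0],[0,0,0],[0,0,0],[0,0,0],[0,0,-7],[0,0,-14],[0,0,-21],[0,0,-28],[0,0,-35]],"claw":[-1,-1,-1,-1,-1,-1,-1,-1,-1,-1]}' 45
python3 -m crank '{"travel":[[0.001,-0.04,0],[0.003,-0.08,0],[0.004,-0.12,0],[0.006,-0.16,0],[0.0075,-0.2,0],[0.009,-0.24,0],[0.0095,-0.254,0],[0.0095,-0.254,0],[0.0095,-0.254,0],[0.0095,-0.254,0]],"angular":[[0,0,0],[0,0,0],[0,0,0],[0,0,0],[0,0,0],[0,0,0],[0,0,0],[0,0,0],[0,0,0],[0,0,0]],"claw":[-1,-1,-1,-1,-1,-1,-1,-1,-1,-1]}' 45
python3 - <<'E'
from h import *
c=cam("wrist");np.save("w3.npy",np.array(c,dtype=object),allow_pickle=True)
cv2.imwrite("pics/w3.png",cv2.resize(c[0],None,fx=1.42,fy=1.42,interpolation=2)[:,:,::-1])
E
```

```text
fit [ 0.4837 -0.2603] yaw -27.44 rms px 0.7
plate centre in tool [-0.0009  0.0001 -0.0129] yaw rel -0.04
time: 5.4
eef_pos: [0.4571, -0.0058, 0.2405]
tcp_rot: [[0.991, 0.136, 0.0], [0.136, -0.991, -0.0], [0.0, 0.0, -1.0]]
force: [0.1, -0.6, -0.1]
opening: 0.0429
grip_force: 46.8
time: 6.65
eef_pos: [0.4338, 0.2448, 0.2403]
tcp_rot: [[0.991, 0.131, -0.0], [0.131, -0.991, -0.0], [-0.0, 0.0, -1.0]]
force: [0.1, -0.4, -1.6]
opening: 0.0429
grip_force: 46.8
```

View pics/w3.png

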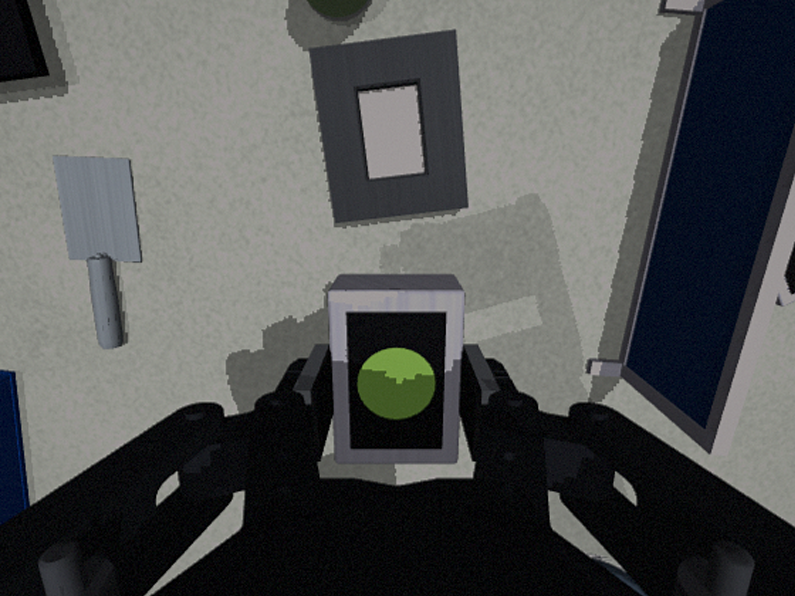

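Wrist view with the holder in hand: stage top corners (311,47), (455,30), (467,206), (334,223), pocket floor (358,90)–(426,172). I'll refine these numerically.

```bash
python3 - <<'E'
from h import *
c=np.load("w3.npy",allow_pickle=True)
g=cv2.cvtColor(c[0],cv2.COLOR_RGB2GRAY)
def quad(mask,seed):
    n,l=cv2.connectedComponents(mask.astype(np.uint8));m=(l==l[seed[1],seed[0]]).astype(np.uint8)
    k=max(cv2.findContours(m,0,1)[0],key=cv2.contourArea)[:,0].astype(float)
    print("area",m.sum()); return m,k
src=lambda P:(np.array(P,float)+.5)/1.42-.5
def refine(P):
    # per-edge line fit from subpixel max gradient along normals
    P=np.array(P);G=cv2.GaussianBlur(g.astype(np.float32),(0,0),.8);L=[]
    for i in range(4):
        a,b=P[i],P[(i+1)%4];d=(b-a)/np.linalg.norm(b-a);n=np.array([-d[1],d[0]]);pts=[]
        for t in np.linspace(.12,.88,40):
            o=a+(b-a)*t;s=np.arange(-3.5,3.51,.1);q=(o+s[:,None]*n).astype(np.float32)
            v=np.abs(np.gradient(cv2.remap(G,q[:,0].copy(),q[:,1].copy(),1).ravel()))
            pts.append(o+n*s[v.argmax()])
        vx,vy,x,y=cv2.fitLine(np.array(pts,np.float32),cv2.DIST_HUBER,0,.01,.01).ravel();L.append(np.cross([x,y,1],[x+vx,y+vy,1]))
    o=[np.cross(L[i-1],L[i]) for i in range(4)];return np.array([v[:2]/v[2] for v in o])
S=src([(311,47),(455,30),(467,206),(334,223)]);Fl=src([(358,90),(419,83),(426,172),(369,180)])
for nm,P,sz,z in(("stage",S,(.13,.11),.03),("floor",Fl,(.067,.047),.02)):
    r=refine(P);print(nm,(r*1.42).round(1).tolist())
    for Q in(P,r): 
        fit(c,Q,sz,z,.14,(.53,.26))
        print("  rays",[ray(c,u,z)[:2].round(4).tolist() for u in Q])
E
```

```text
stage [[306.4, 47.8], [455.3, 28.5], [467.8, 208.4], [333.8, 223.1]]
fit [0.5342 0.2616] yaw 13.69 rms px 0.8
  rays [[0.5846, 0.3289], [0.6097, 0.2244], [0.4853, 0.1934], [0.4574, 0.2998]]
fit [0.5337 0.2621] yaw 14.07 rms px 0.48
  rays [[0.5835, 0.332], [0.6106, 0.2241], [0.4833, 0.1922], [0.4571, 0.2997]]
floor [[357.2, 91.7], [415.7, 84.5], [424.0, 171.6], [368.6, 177.9]]
fit [0.5344 0.2607] yaw 13.79 rms px 0.48
  rays [[0.5617, 0.292], [0.5729, 0.2453], [0.5075, 0.2299], [0.4951, 0.2757]]
fit [0.5339 0.2618] yaw 14.14 rms px 0.49
  rays [[0.5603, 0.2924], [0.5714, 0.2476], [0.5075, 0.2314], [0.4965, 0.276]]
```

```bash
python3 -m crank '{"travel":[[0.005,0.002,0.03],[0.01,0.004,0.06],[0.017,0.006,0.09],[0.017,0.006,0.11],[0.017,0.006,0.12],[0.017,0.006,0.12],[0.017,0.006,0.12],[0.017,0.006,0.12],[0.017,0.006,0.12],[0.017,0.006,0.12]],"angular":[[0,0,-2],[0,0,-4],[0,0,-6.4],[0,0,-6.4],[0,0,-6.4],[0,0,-6.4],[0,0,-6.4],[0,0,-6.4],[0,0,-6.4],[0,0,-6.4]],"claw":[-1,-1,-1,-1,-1,-1,-1,-1,-1,-1]}' 45
python3 - <<'E'
from h import *
c=cam("wrist");np.save("w4.npy",np.array(c,dtype=object),allow_pickle=True)
i=cv2.resize(c[0],None,fx=1.42,fy=1.42,interpolation=2)[:,:,::-1]
cv2.imwrite("pics/w4.png",i)
E
```

```text
time: 7.95
eef_pos: [0.4513, 0.242, 0.1205]
tcp_rot: [[0.97, 0.242, 0.0], [0.242, -0.97, 0.0], [0.0, -0.0, -1.0]]
force: [0.6, 0.2, -1.5]
opening: 0.0425
grip_force: 46.8
```

View pics/w4.png

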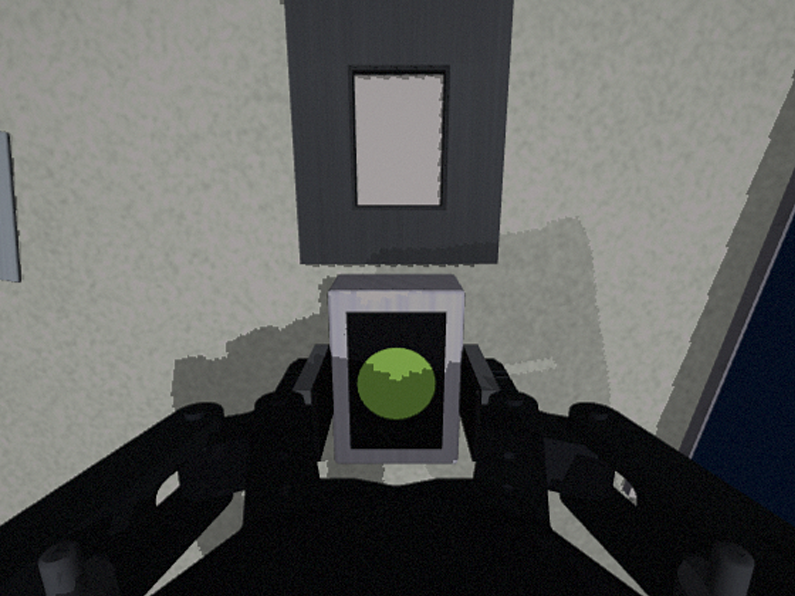

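The stage is now square in view: pocket mouth (348,65)–(448,209), white floor (355,72)–(442,206).

```bash
python3 - <<'E'
from h import *
c=np.load("w4.npy",allow_pickle=True)
s=robot.read_state();R=s["tcp_rot"];t=s["eef_pos"]
tl=lambda p,z=.03:(R.T@(np.r_[p[:2],z]-t)).round(4)
src=lambda P:(np.array(P,float)+.5)/1.42-.5
for nm,P,sz,z in(("floor",[(353.5,72),(443.5,72),(441,206.5),(356.5,206.5)],(.067,.047),.02),("mouth",[(348.5,65.5),(450,65.5),(446.5,209),(352,209)],(.0695,.0495),.03)):
    p=fit(c,src(P),sz,z,.24,(.53,.26));print(nm,tl(p),[tl(ray(c,u,z))[:2].tolist() for u in src(P)])
# stage sides at two rows, and front edge
print("sides",[tl(ray(c,src(u),.03))[:2].tolist() for u in[(287,10),(300,262),(511.5,10),(498,262),(400,264.5)]])
pl=fit(c,src([(329.5,291),(464.5,291),(458.5,464),(335,464)]),(.064,.044),t[2]+.0129,.24,(.45,.24));print("plate",tl(pl,t[2]+.0129))
# grey profiles across pocket
g=cv2.cvtColor(c[0],cv2.COLOR_RGB2GRAY);print(g[95,190:330].tolist());print(g[40:155,275].tolist())
E
```

```text
fit [0.5342 0.2616] yaw 14.11 rms px 0.86
floor [0.0852 0.001  0.0904] [[0.1195, -0.0225], [0.1194, 0.0244], [0.0507, 0.0249], [0.0507, -0.0226]]
fit [0.5342 0.2613] yaw 14.06 rms px 0.72
mouth [0.0852 0.0013 0.0904] [[0.1202, -0.024], [0.1202, 0.0265], [0.05, 0.0269], [0.05, -0.0242]]
sides [[0.1444, -0.053], [0.0209, -0.054], [0.1444, 0.0554], [0.0209, 0.0566], [0.0195, 0.0019]]
fit [0.4506 0.2419] yaw 13.96 rms px 0.68
plate [-0.0007 -0.0001 -0.0129]
[155, 152, 148, 148, 148, 149, 148, 148, 150, 151, 152, 152, 152, 151, 154, 135, 67, 52, 57, 55, 55, 54, 49, 54, 60, 54, 56, 55, 56, 55, 56, 54, 52, 53, 52, 53, 58, 58, 53, 52, 53, 54, 56, 54, 53, 55, 57, 54, 57, 54, 58, 54, 57, 58, 55, 54, 45, 43, 36, 12, 73, 150, 157, 156, 157, 158, 155, 157, 155, 159, 158, 156, 158, 158, 159, 157, 158, 158, 157, 157, 158, 158, 156, 157, 157, 155, 157, 156, 157, 156, 155, 157, 157, 157, 158, 158, 156, 157, 156, 157, 158, 158, 158, 159, 158, 158, 155, 154, 156, 157, 158, 158, 158, 158, 156, 158, 158, 157, 157, 159, 169, 64, 16, 36, 30, 38, 60, 59, 55, 57, 55, 59, 58, 58, 59, 58, 59, 58, 61, 59]
[55, 53, 57, 56, 58, 51, 28, 32, 40, 21, 11, 8, 44, 99, 146, 157, 156, 156, 155, 154, 156, 157, 157, 158, 157, 155, 156, 157, 155, 156, 158, 158, 157, 156, 155, 155, 156, 159, 156, 155, 157, 157, 157, 157, 160, 156, 157, 156, 156, 156, 156, 157, 158, 156, 158, 155, 158, 158, 158, 157, 159, 158, 158, 157, 159, 158, 156, 158, 157, 158, 157, 156, 158, 158, 157, 159, 158, 159, 157, 159, 157, 158, 158, 157, 158, 160, 159, 158, 160, 156, 155, 158, 160, 159, 157, 158, 156, 160, 158, 158, 159, 157, 160, 166, 77, 30, 42, 47, 55, 54, 56, 54, 55, 54, 54]
```

```bash
python3 -m crank '{"travel":[[0.03,0.0005,0],[0.06,0.001,0],[0.0855,0.0013,0.01],[0.0855,0.0013,0.03],[0.0855,0.0013,0.05],[0.0855,0.0013,0.065],[0.0855,0.0013,0.072],[0.0855,0.0013,0.076],[0.0855,0.0013,0.08],[0.0855,0.0013,0.08]],"angular":[[0,0,0],[0,0,0],[0,0,0],[0,0,0],[0,0,0],[0,0,0],[0,0,0],[0,0,0],[0,0,0],[0,0,0]],"claw":[-1,-1,-1,-1,-1,-1,-1,-1,-1,-1]}' 45
python3 -c "
from h import *
c=cam('wrist')
s=robot.read_state();print(s['force'].round(1),s['ft_torque'].round(2),s['eef_pos'].round(4))
cv2.imwrite('pics/w5.png',c[0][:,:,::-1])"
```

```text
time: 9.25
eef_pos: [0.5345, 0.2614, 0.0404]
tcp_rot: [[0.97, 0.242, 0.0], [0.242, -0.97, 0.0], [0.0, 0.0, -1.0]]
force: [0.2, 0.9, -1.1]
opening: 0.043
grip_force: 46.8
[ 0.5 -0.8 -1.7] [-0.03 -0.03  0.02] [0.5346 0.2614 0.0405]
```

No contact force at 2.7 mm into the pocket, so I carry on down to the floor.

```bash
python3 -m crank '{"travel":[[0,0,0.001],[0,0,0.002],[0,0,0.003],[0,0,0.004],[0,0,0.005],[0,0,0.006],[0,0,0.007],[0,0,0.008],[0,0,0.008],[0,0,0.008]],"angular":[[0,0,0],[0,0,0],[0,0,0],[0,0,0],[0,0,0],[0,0,0],[0,0,0],[0,0,0],[0,0,0],[0,0,0]],"claw":[-1,-1,-1,-1,-1,-1,-1,-1,-1,-1]}' 45
```

```text
time: 10.55
eef_pos: [0.5345, 0.2613, 0.0331]
tcp_rot: [[0.97, 0.242, 0.0], [0.242, -0.97, -0.0], [0.0, 0.0, -1.0]]
force: [-3.5, -2.4, 7.4]
opening: 0.0425
grip_force: 47.9
```

```bash
python3 -m crank '{"travel":[[0,0,-0.0005],[0,0,-0.0005],[0,0,-0.0005],[0,0,-0.0005],[0,0,-0.0005],[0,0,-0.0005],[0,0,-0.005],[0,0,-0.02],[0,0,-0.06],[0,0,-0.1]],"angular":[[0,0,0],[0,0,0],[0,0,0],[0,0,0],[0,0,0],[0,0,0],[0,0,0],[0,0,0],[0,0,0],[0,0,0]],"claw":[0.2,0.3,0.5,0.7,1,1,1,1,1,1]}' 30
python3 -m crank '{"travel":[[0,0,-0.04],[-0.02,0,-0.08],[-0.05,0,-0.1],[-0.07,0,-0.1],[-0.07,0,-0.1],[-0.07,0,-0.1],[-0.07,0,-0.1],[-0.07,0,-0.1],[-0.07,0,-0.1],[-0.07,0,-0.1]],"angular":[[0,0,0],[0,0,0],[0,0,0],[0,0,0],[0,0,0],[0,0,0],[0,0,0],[0,0,0],[0,0,0],[0,0,0]],"claw":[1,1,1,1,1,1,1,1,1,1]}' 30
python3 - <<'E'
from h import *
c=cam("wrist");np.save("w6.npy",np.array(c,dtype=object),allow_pickle=True)
a=cv2.resize(c[0][0:300,170:390],None,fx=2,fy=2,interpolation=2)[:,:,::-1]
cv2.imwrite("pics/w6.png",a)
E
```

```text
time: 11.8
eef_pos: [0.5345, 0.2613, 0.1344]
tcp_rot: [[0.97, 0.242, 0.0], [0.242, -0.97, 0.0], [0.0, -0.0, -1.0]]
force: [0.6, -0.2, -0.2]
opening: 0.0854
grip_force: 0.0
time: 13.05
eef_pos: [0.4666, 0.2444, 0.2322]
tcp_rot: [[0.97, 0.242, -0.0], [0.242, -0.97, -0.0], [-0.0, -0.0, -1.0]]
force: [-0.3, 0.1, -0.0]
opening: 0.0857
grip_force: 0.0
```

View pics/w6.png

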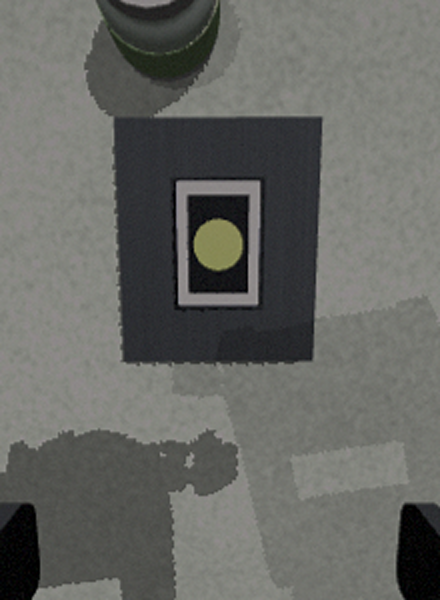

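The holder sits level in the pocket with an even dark gap all round (corners (176,180)–(259,305) in the crop). Now for the head.

```bash
python3 - <<'E'
from h import *
c=np.load("w6.npy",allow_pickle=True)
f=lambda P:(np.array(P)+.5)/2-.5+[170,0]
fit(c,f([(176,180),(264,180),(260,304.5),(178.5,305.5)]),(.064,.044),.046,.24,(.53,.26))
fit(c,f([(114,117),(322,117),(314,361),(123,361)]),(.13,.11),.03,.24,(.53,.26))
E
python3 -m crank '{"travel":[[0.001,0.04,0],[0.002,0.1,0],[0.003,0.16,0],[0.005,0.22,0],[0.006,0.28,0],[0.008,0.34,0],[0.009,0.4,0],[0.01,0.46,0],[0.012,0.52,0],[0.0122,0.5584,0]],"angular":[[0,0,0],[0,0,3],[0,0,6],[0,0,9],[0,0,12],[0,0,15],[0,0,18],[0,0,21],[0,0,23],[0,0,23.3]],"claw":[1,1,1,1,1,1,1,1,1,1]}' 30
python3 -c "
from h import *
s=robot.read_state();print(s['joints'].round(2))"
```

```text
fit [0.5345 0.2608] yaw 13.88 rms px 0.4
fit [0.534  0.2615] yaw 14.05 rms px 0.33
time: 14.35
eef_pos: [0.6135, -0.2971, 0.2319]
tcp_rot: [[0.986, -0.164, -0.0], [-0.164, -0.986, -0.0], [-0.0, 0.0, -1.0]]
force: [0.3, 1.3, 0.1]
opening: 0.0852
grip_force: 0.0
[-0.52  0.59  1.27 -0.    1.28  1.22]
```

```bash
python3 -m crank '{"travel":[[0,0,0],[0,0,0.02],[0,0,0.05],[0,0,0.08],[0,0,0.1],[0,0,0.1],[0,0,0.1],[0,0,0.1],[0,0,0.1],[0,0,0.1]],"angular":[[0,0,0],[0,0,0],[0,0,0],[0,0,0],[0,0,0],[0,0,0],[0,0,0],[0,0,0],[0,0,0],[0,0,0]],"claw":[1,1,1,1,1,1,1,1,1,1]}' 60
python3 - <<'E'
from h import *
c=cam("wrist");np.save("w7.npy",np.array(c,dtype=object),allow_pickle=True)
s=robot.read_state();R=s["tcp_rot"];t=s["eef_pos"]
for x,y,z in((.6133,-.2947,.102),): print((R.T@(np.r_[x,y,z]-t)).round(4),np.degrees(np.arctan2(R[1,0],R[0,0])))
# orange+cap mask of the grip top
hsv=cv2.cvtColor(c[0],cv2.COLOR_RGB2HSV);m=((hsv[...,0]>5)&(hsv[...,0]<22)&(hsv[...,1]>150)&(hsv[...,2]>60)).astype(np.uint8)
n,l,st,_=cv2.connectedComponentsWithStats(m);i=1+st[1:,4].argmax();k=cv2.findContours((l==i).astype(np.uint8),0,2)[0][0]
print(st[i]);r=cv2.minAreaRect(k);print(r)
q=cv2.approxPolyDP(cv2.convexHull(k),4,True)[:,0];print(q.tolist(),[ (R.T@(ray(c,u,.098)-t))[:2].round(4).tolist() for u in q])
E
```

```text
time: 15.6
eef_pos: [0.6134, -0.2945, 0.1326]
tcp_rot: [[0.987, -0.162, 0.0], [-0.162, -0.987, -0.0], [0.0, 0.0, -1.0]]
force: [0.3, 0.1, -0.3]
opening: 0.0856
grip_force: 0.0
[-0.0001  0.0002  0.0305] -9.313923011741924
[ 256  183   48   82 1636]
((279.5, 223.49996948242188), (46.99999237060547, 80.99998474121094), -0.0)
[[296, 183], [303, 201], [302, 261], [258, 264], [256, 200], [261, 184]] [[0.0322, 0.0101], [0.021, 0.0146], [-0.019, 0.0148], [-0.0211, -0.0137], [0.0217, -0.0142], [0.0316, -0.011]]
```

Grip centred under the tool to within 0.5 mm. I descend, pinch and lift.

```bash
python3 -m crank '{"travel":[[0,0,0.02],[0,0,0.04],[0,0,0.06],[0,0,0.075],[0,0,0.0805],[0,0,0.0805],[0,0,0.0805],[0,0,0.0805],[0,0,0.0805],[0,0,0.0805]],"angular":[[0,0,0],[0,0,0],[0,0,0],[0,0,0],[0,0,0],[0,0,0],[0,0,0],[0,0,0],[0,0,0],[0,0,0]],"claw":[1,1,1,1,1,1,-1,-1,-1,-1]}' 60
python3 -m crank '{"travel":[[0,0,0],[0,0,0],[0,0,0],[0,0,0],[0,0,0],[0,0,0],[0,0,0],[0,0,0],[0,0,0],[0,0,0]],"angular":[[0,0,0],[0,0,0],[0,0,0],[0,0,0],[0,0,0],[0,0,0],[0,0,0],[0,0,0],[0,0,0],[0,0,0]],"claw":[-1,-1,-1,-1,-1,-1,-1,-1,-1,-1]}' 60
```

```text
time: 16.9
eef_pos: [0.6135, -0.2946, 0.0522]
tcp_rot: [[0.987, -0.162, 0.001], [-0.162, -0.987, -0.0], [0.001, 0.0, -1.0]]
force: [-0.4, -0.5, 2.9]
opening: 0.0295
grip_force: 59.4
time: 18.15
eef_pos: [0.6136, -0.2946, 0.0522]
tcp_rot: [[0.987, -0.162, 0.001], [-0.162, -0.987, -0.0], [0.001, 0.0, -1.0]]
force: [-0.9, -0.3, 5.2]
opening: 0.0294
grip_force: 59.8
```

```bash
python3 -m crank '{"travel":[[0,0,-0.03],[0,0,-0.07],[0,0,-0.11],[0,0,-0.15],[0,0,-0.185],[0,0,-0.2],[-0.015,-0.05,-0.2],[-0.032,-0.1,-0.2],[-0.05,-0.16,-0.2],[-0.067,-0.214,-0.2]],"angular":[[0,0,0],[0,0,0],[0,0,0],[0,0,0],[0,0,0],[0,0,0],[0,0,0],[0,0,0],[0,0,0],[0,0,0]],"claw":[-1,-1,-1,-1,-1,-1,-1,-1,-1,-1]}' 60
python3 -m crank '{"travel":[[-0.016,-0.05,0],[-0.031,-0.1,0],[-0.047,-0.15,0],[-0.063,-0.2,0],[-0.079,-0.25,0],[-0.093,-0.295,0],[-0.1016,-0.3217,0],[-0.1016,-0.3217,0],[-0.1016,-0.3217,0],[-0.1016,-0.3217,0]],"angular":[[0,0,-4],[0,0,-8],[0,0,-12],[0,0,-16],[0,0,-20],[0,0,-23.3],[0,0,-23.3],[0,0,-23.3],[0,0,-23.3],[0,0,-23.3]],"claw":[-1,-1,-1,-1,-1,-1,-1,-1,-1,-1]}' 60
python3 - <<'E'
from h import *
c=cam("wrist")
s=robot.read_state();R=s["tcp_rot"];t=s["eef_pos"]
print(t,np.degrees(np.arctan2(R[1,0],R[0,0])),"to target",(R.T@(np.r_[.534,.2612,.1]-t)).round(4))
hsv=cv2.cvtColor(c[0],cv2.COLOR_RGB2HSV);m=((hsv[...,0]>5)&(hsv[...,0]<22)&(hsv[...,1]>150)&(hsv[...,2]>60)).astype(np.uint8)
n,l,st,_=cv2.connectedComponentsWithStats(m);i=1+st[1:,4].argmax();k=cv2.findContours((l==i).astype(np.uint8),0,2)[0][0]
q=cv2.approxPolyDP(cv2.convexHull(k),4,True)[:,0];print(q.tolist(),[(R.T@(ray(c,u,t[2]+.0458)-t))[:2].round(4).tolist() for u in q])
cv2.imwrite("pics/w8.png",cv2.resize(c[0],None,fx=1.42,fy=1.42)[:,:,::-1])
E
```

```text
time: 19.4
eef_pos: [0.5808, -0.0704, 0.2504]
tcp_rot: [[0.987, -0.162, -0.002], [-0.162, -0.987, 0.001], [-0.002, -0.0, -1.0]]
force: [0.4, 1.2, -2.6]
opening: 0.0295
grip_force: 60.1
time: 20.65
eef_pos: [0.5338, 0.2605, 0.2515]
tcp_rot: [[0.971, 0.241, -0.001], [0.241, -0.971, -0.0], [-0.001, 0.0, -1.0]]
force: [0.5, -0.2, -1.8]
opening: 0.0294
grip_force: 60.3
[0.53388031 0.26056226 0.25162205] 13.922762230424308 to target [ 0.0003 -0.0006  0.1516]
[[304, 210], [320, 257], [317, 335], [242, 336], [237, 257], [252, 212]] [[0.038, 0.0082], [0.0208, 0.0143], [-0.0114, 0.0143], [-0.0119, -0.0143], [0.0208, -0.015], [0.0373, -0.0094]]
```

```bash
python3 -m crank '{"travel":[[0,-0.0006,0.03],[0,-0.0006,0.06],[0,-0.0006,0.09],[0,-0.0006,0.11],[0,-0.0006,0.125],[0,-0.0006,0.135],[0,-0.0006,0.142],[0,-0.0006,0.147],[0,-0.0006,0.15],[0,-0.0006,0.1514]],"angular":[[0,0,0],[0,0,0],[0,0,0],[0,0,0],[0,0,0],[0,0,0],[0,0,0],[0,0,0],[0,0,0],[0,0,0]],"claw":[-1,-1,-1,-1,-1,-1,-1,-1,-1,-1]}' 60
python3 -m crank '{"travel":[[0,0,0],[0,0,0],[0,0,0],[0,0,0],[0,0,0],[0,0,0],[0,0,0],[0,0,0],[0,0,0],[0,0,0]],"angular":[[0,0,0],[0,0,0],[0,0,0],[0,0,0],[0,0,0],[0,0,0],[0,0,0],[0,0,0],[0,0,0],[0,0,0]],"claw":[-1,-1,-1,-1,-1,-1,-1,-1,-1,-1]}' 60
python3 - <<'E'
from h import *
s=robot.read_state();print(s["eef_pos"].round(4),s["tcp_rot"].round(3),s["qd"].round(3))
a=cam("side");d=cam("scene")
A=cv2.resize(a[0][80:220,200:330],None,fx=3,fy=3,interpolation=2);B=cv2.resize(d[0][200:340,260:390],None,fx=3,fy=3,interpolation=2)
cv2.imwrite("pics/fin.png",np.hstack([A,B])[:,:,::-1])
E
```

```text
time: 21.95
eef_pos: [0.5336, 0.2621, 0.1005]
tcp_rot: [[0.97, 0.242, 0.0], [0.242, -0.97, 0.0], [0.0, -0.0, -1.0]]
force: [-0.6, 0.2, -2.2]
opening: 0.0295
grip_force: 60.2
time: 23.2
eef_pos: [0.5335, 0.2621, 0.1004]
tcp_rot: [[0.97, 0.242, -0.0], [0.242, -0.97, 0.0], [-0.0, -0.0, -1.0]]
force: [-0.9, 0.7, -1.7]
opening: 0.0296
grip_force: 60.2
[0.5335 0.2621 0.1004] [[ 0.97   0.242 -0.   ]
 [ 0.242 -0.97   0.   ]
 [-0.    -0.    -1.   ]] [ 0.001  0.001 -0.001  0.001 -0.002  0.   ]
```

View pics/fin.png

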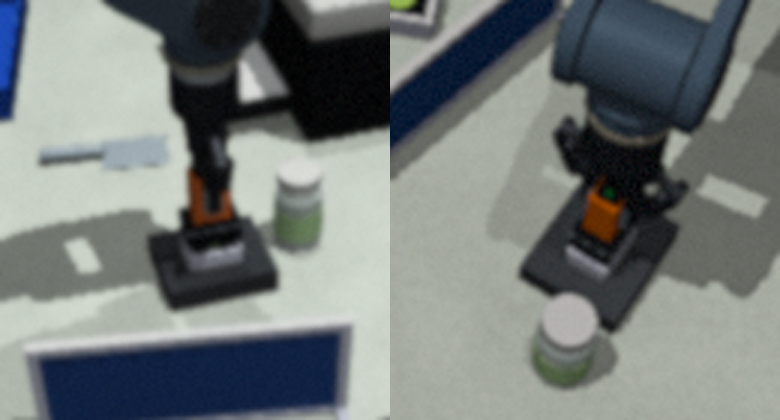

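Both views show the head upright just above the seated holder, with its hood in line: (210,235) in the side view and (603,235) in the scene view. I make a 1 mm centring correction, let it settle and hand in.

```bash
python3 -m crank '{"travel":[[0,0.0005,0],[0.0003,0.001,0],[0.0003,0.001,0],[0.0003,0.001,0],[0.0003,0.001,0],[0.0003,0.001,0],[0.0003,0.001,0],[0.0003,0.001,0],[0.0003,0.001,0],[0.0003,0.001,0]],"angular":[[0,0,0],[0,0,0],[0,0,0],[0,0,0],[0,0,0],[0,0,0],[0,0,0],[0,0,0],[0,0,0],[0,0,0]],"claw":[-1,-1,-1,-1,-1,-1,-1,-1,-1,-1]}' 60
python3 -c "
from cell import robot
print(robot.close_job())"
```

```text
time: 24.55
eef_pos: [0.5341, 0.2611, 0.1004]
tcp_rot: [[0.97, 0.242, -0.0], [0.242, -0.97, -0.0], [-0.0, 0.0, -1.0]]
force: [-0.6, 0.8, -1.2]
opening: 0.0295
grip_force: 60.2
the job is handed in; nothing more can be done
None
```

The job is handed in at about 24.6 s: the holder is seated in the stage pocket and released, and the head is held upright about 10 mm above it, centred and in line, by my measurements; the verdict was not shown.

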